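# Raise the lift table by one turn of its hand wheel

## Task

Raise the lift table by one turn: push its hand wheel clockwise (seen from above) by the upright handle through exactly one full turn, until the handle is back where it stood at the start, and leave it there. Only push the handle with the fingers, gently and without clamping it, and leave the other things on the bench where they are.

Things in the scene. Friction and masses are not known exactly. Their poses are not given: they have to be found in the camera images.
- lift_table: grey lift table, fixed, 0.48 to 0.64 m from the robot's base, turned up to 0.6 rad. Origin: on the hand wheel's vertical axis at bench height. The dark three-spoke wheel turns level on top of a grey gearbox 78 mm square; its rim circle has 65 mm radius (72 mm to the outside), rim top 140 mm and hub top 153 mm above the bench.
- wheel_handle (a point): middle of the wheel's upright handle, 164 mm above the bench: a black grip 24 mm in diameter fixed to the rim, its axis 65 mm from the wheel's axis, standing free from 143 to 188 mm above the bench. Pushed along its circle with 3 to 4 N it turns the wheel; friction holds the wheel where it is left. There is no stop at one turn.
- platform_top (a point): centre of the top of the lift table's aluminium platform, 120 mm square, 170 mm from the wheel's axis towards the table's own -y; carries a small jig with a brass ring blank; nothing on it is higher than 115 mm above the bench. It rises 8 mm a turn.
- lift_wheel (a joint): angle of the hand wheel in rad, growing clockwise seen from above (the raising direction: 8 mm of platform height a turn); it starts anywhere from 0 to 5.8, may go from -7 to 14, and one full turn adds 6.283.
- dapping_block: loose brass cube, 50 mm, standing in front of the gearbox; origin at the centre of its underside. Bystander.
- flux_dropper: loose small brown dropper bottle, 33 mm across, 102 mm tall, standing behind the gearbox; origin at the centre of its underside. Bystander.
- polish_pot: loose round pot, 58 mm across, 50 mm tall, with a red lid; origin at the centre of its underside. Bystander.
- calipers: loose calipers, 220x59x15 mm, lying on the bench to the left; origin at the centre of the underside. Bystander.

How it is judged:
On the way:
1. the handle has been taken round to the opposite side of the wheel (distance of wheel_handle from where it was at the start of the episode above 0.12 m), for 0.1 s.
At the end, for the whole second after the job is handed in: The wheel has been turned clockwise by one turn, no more and no less: the handle stands within 14 mm (about 12 degrees) of where it started, the wheel's angle is one turn larger than at the start (it lies between 6.06 and 12.34 rad), and the wheel is at rest (distance of wheel_handle from where it was at the start of the episode below 0.014 m and value of joint lift_wheel between 6.06 and 12.34 rad and velocity of joint lift_wheel between -0.05 and 0.05 rad/s); the robot touches nothing.
It fails at once if the lift table, wheel or handle is pressed or clamped by the fingers with more than 32 N (contact force between the fingers and lift_table above 32 N).
It fails at once if a bystander is moved by more than 20 mm (distance of any of dapping_block, flux_dropper, polish_pot, calipers from where it was at the start of the episode above 0.02 m).
It also fails if it takes over 61 s, if anything falls off the work surface, if the arm or the gripper's body presses on something with over 40 N, if the wrist force passes 120 N, or if a joint passes its speed limit or range.

## Robot

A 6-joint arm with a two-finger parallel gripper is mounted at the origin on the work surface; the furniture and walls round the work are solid. World frame = base frame: x ahead of the robot, y to its left, z up, the work surface at z = 0. Lengths are in m, angles in rad, forces in N, time in s.
With the tool pointing down it reaches from about 0.325 to 0.9 m from the base axis. Payload 3.5 kg.
Tool frame: the origin (TCP) lies between the finger pads; the fingertips stand 25 mm ahead of it and the grasp point (between the pads) lies 6 mm ahead of it; z points along the fingers, y is the line along which they close (so a half turn about z gives the same grasp; the last joint's range is limited). The gripper opens to 85 mm and grips with 20 to 120 N. Pads are 22 mm wide; open, the fingers measure 114 mm over their backs; the gripper's body (76 mm by 85 mm) begins 54 mm behind the grasp point. The pads swing forward as they close: fully open they stand 13 mm farther back than shut.
Start: joints at [-0.103, 0.276, -0.026, 1.268, 0, 1.467], TCP at [0.625, -0, 0.256] pointing down, gripper open.
Joint ranges: [-3.12, 3.12], [-0.85, 1.88], [-1.08, 1.24], [-1.95, 2.15], [-1.57, 1.53], [-3.14, 3.14]. Speed limits (rad/s): [2.57, 2.57, 3.14, 3.14, 3.14, 3.14].

## Interface

Orientations are given as a unit quaternion [w, x, y, z].
In Python, from plant import * gives the robot as it stands.
- The arm moves only by the tool apply_moves, never from a script. Its arguments are lists of equal length, an entry for each row: "offset": the shift along the tool's x, y, z scaled (see below), a list of three; "rotation": the turn, a rotation vector about the tool's x, y, z scaled (see below), a list of three; "jaw": the opening, from 0 (shut) to 1 (fully open). In form: {"offset": [[x, y, z], ...], "rotation": [[wx, wy, wz], ...], "jaw": [jaw, ...]}. A call has 1 to 20 rows; each row is the pose to reach, as a shift and turn from the pose commanded when the call began, along the tool's axes at that moment; what a row does not reach only later rows make up. The controller multiplies each number of a shift by 0.2 m and each number of a turn by 30 degrees. A row lasts 1/8 s, in which the tool goes at most 62.5 mm and 10.7 degrees, less where a joint would pass 70% of its speed; a pose out of reach is approached as far as the arm can. A call with a number of a shift or a turn outside -1 to 1 is refused whole. A call with a gripper value outside its range is refused whole. The fingers move at their own pace and stop on an object; "newtons" is the grip in N (left out, the last holds). Time passes only in rows, so rows that repeat a pose let the fingers close. It gives the time, the measured TCP pose, the force, the opening and the grip force at its end, in the units of the state.
- state(): the state, without advancing time (a new reading comes with each control period).
- get_image(name): name is "scene" or "top" or "wrist"; returns a dict with "pixels" (420x560x3 uint8, red, green, blue), "range_z" (420x560 float32, m along the optical axis (not along the pixel's ray), 0 where there is no reading), "K" (3x3 intrinsics, pixels), "origin" and "attitude" of the camera in the world; the wrist camera has in their place "tool_from_camera" (4x4, takes a point from camera to tool coordinates, whose origin is the TCP and whose axes are the flange's). Camera axes: x right, y up, looking along -z (the intrinsics and any distortion apply to the point x, -y, -z); pixel columns grow to the right and rows downward; lengths in m; the calibration is good to about 2 mm. A picture is of the moment at which its call begins: read the wrist's pose just before it.
- job_done(): hands the job in; it is judged then, once.
The state is a dict: "t": time; "qpos": joint angles; "joint_vel": joint speeds; "joint_torque": joint torques, N m; "eef_pos": TCP position; "orientation": TCP orientation; "ft_force": force on the tool from outside, world axes, zero at the start; "wrist_torque": the same for the moment, N m; "width": opening from 0.0 (shut) to 1.0 (fully open); "grip_force": force on a finger pad.
Only numpy, scipy, OpenCV 4.12 (cv2) and the standard library are available. Lean on these libraries where they do the work, as an engineer would, in place of code of your own. Each camera call takes 0.05 s, during which the arm holds its last target. There are 200 camera calls.

## Working session

There is one attempt and no reset: what is moved stays moved. The work goes in short steps, Python scripts to look and compute and a tool call to move; the robot and the scene stay as the last step left them, time stands still between calls to the robot, and variables do not carry over. Pictures are saved under pics/ and viewed, at most 10 in all, crops included, and the job is handed in when it is done.

Besides the shell and the picture viewer there is one more tool, called after "Request:" by a JSON object that holds its "api" and its "payload", one argument or row to a line. apply_moves: Moves the arm, as the interface text tells. Its arguments: {"type":"object","properties":{"offset":{"type":"array"},"rotation":{"type":"array"},"jaw":{"type":"array"},"newtons":{"type":"number"}},"required":["offset","rotation","jaw"]}

```bash
ls; mkdir -p pics; cat > h.py <<'E'
from plant import *
import numpy as np, cv2
from scipy.spatial.transform import Rotation as R
def att(a):
    a=np.array(a); return a if a.shape==(3,3) else R.from_quat(a[[1,2,3,0]]).as_matrix()
def cloud(im):
    z=im["range_z"]; K=im["K"]; v,u=np.indices(z.shape)
    p=np.stack([(u-K[0,2])/K[0,0]*z,-(v-K[1,2])/K[1,1]*z,-z],-1)
    if "origin" in im: return p@att(im["attitude"]).T+np.array(im["origin"])
    return p
E
python3 - <<'E'
from h import *
s=state(); print({k:np.round(v,3).tolist() for k,v in s.items()})
for n in ["top","scene"]:
    im=get_image(n); print(n,im.keys(),np.round(im["K"],1).tolist(),im["origin"],im["attitude"])
    cv2.imwrite(f"pics/{n}0.png",im["pixels"][:,:,::-1]); np.savez(f"{n}0.npz",**{k:v for k,v in im.items()})
E
```

```text
pics
{'t': 0.0, 'qpos': [-0.103, 0.277, -0.028, 1.268, 0.0, 1.467], 'joint_vel': [-0.001, -0.002, -0.0, -0.001, 0.001, -0.002], 'joint_torque': [-0.001, -44.551, 29.52, 0.016, -0.0, -0.0], 'eef_pos': [0.624, 0.0, 0.255], 'orientation': [-0.001, 0.707, 0.707, -0.001], 'ft_force': [0.063, -0.07, -0.077], 'wrist_torque': [-0.056, 0.062, -0.004], 'grip_force': 0.0, 'width': 0.997}
top dict_keys(['pixels', 'range_z', 'K', 'origin', 'attitude']) [[379.4, 0.0, 286.9], [0.0, 379.4, 200.5], [0.0, 0.0, 1.0]] [ 0.33624334 -0.05302297  1.33466188] [ 0.71472969  0.04971949 -0.03181402 -0.69690553]
scene dict_keys(['pixels', 'range_z', 'K', 'origin', 'attitude']) [[513.0, 0.0, 285.9], [0.0, 513.0, 212.3], [0.0, 0.0, 1.0]] [ 0.70671791 -1.14660452  1.19833931] [0.91207705 0.39606755 0.04108186 0.09776617]
```

View pics/top0.png

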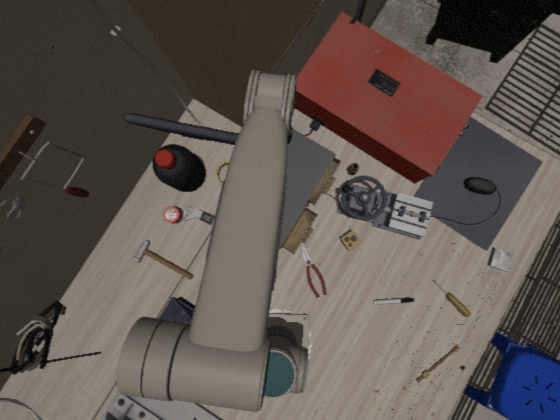

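View pics/scene0.png

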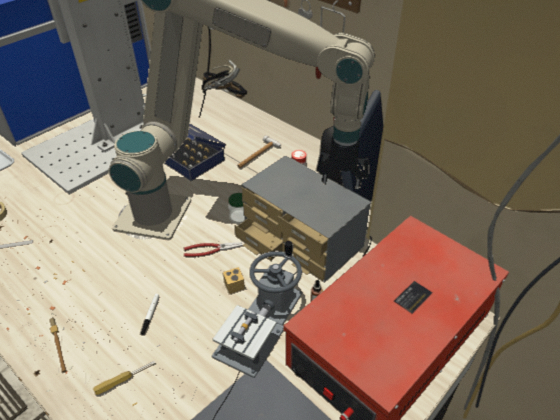

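Top view: wheel around (362,200), dark handle near (370,183)?, platform at (410,214), brass block (350,239), dropper (352,169). Scene view: wheel at (275,275), handle near (288,248). A drawer cabinet and a red box stand nearby.

```bash
python3 - <<'E'
from h import *
for n in ["top","scene"]:
    d=dict(np.load(f"{n}0.npz")); P=cloud(d); np.save(n+"P.npy",P)
    z=P[...,2]; ok=d["range_z"]>0
    u0,v0=(362,200) if n=="top" else (275,270)
    v,u=np.indices(z.shape); near=ok&(abs(u-u0)<55)&(abs(v-v0)<55)
    for lo,hi in [(.125,.146),(.146,.158),(.165,.178),(.178,.2)]:
        m=near&(z>lo)&(z<hi)&(d["pixels"].max(-1)<130)
        q=P[m]; print(n,lo,hi,m.sum(),q.mean(0).round(4) if len(q) else"",q.min(0).round(3) if len(q) else "",q.max(0).round(3) if len(q) else "")
    m=near&(z>.178)&(z<.2);print(u[m].mean() if m.any() else 0,v[m].mean() if m.any() else 0)
    # circle fit rim
    m=near&(z>.13)&(z<.146); q=P[m][:,:2]
    c=q.mean(0)
    from scipy.optimize import least_squares
    r=least_squares(lambda c:np.hypot(*(q-c).T)-.065,c,loss='soft_l1',f_scale=.004); print("rim",r.x,len(q))
# height map from both, region around wheel
P=np.concatenate([np.load(n+"P.npy").reshape(-1,3) for n in("top","scene")])
for X in np.arange(.80,.34,-.03):
    row=[]
    for Y in np.arange(.24,-.42,-.03):
        m=(abs(P[:,0]-X)<.015)&(abs(P[:,1]-Y)<.015); row.append("%4d"%(1000*np.percentile(P[m,2],90)) if m.any() else "   .")
    print("%.2f"%X," ".join(row))
im=get_image("wrist"); print(im["tool_from_camera"].round(4).tolist()); cv2.imwrite("pics/wrist0.png",im["pixels"][:,:,::-1])
t=cv2.imread("pics/top0.png")[130:260,290:450]; s=cv2.imread("pics/scene0.png")[215:345,205:365]
cv2.imwrite("pics/c0.png",cv2.resize(np.hstack([t,s]),None,fx=2.5,fy=2.5,interpolation=2))
E
```

```text
top 0.125 0.146 1229 [ 0.516  -0.2298  0.1363] [ 0.422 -0.432  0.125] [ 0.66  -0.088  0.146]
top 0.146 0.158 107 [ 0.5537 -0.2952  0.1503] [ 0.466 -0.425  0.146] [ 0.655 -0.094  0.158]
top 0.165 0.178 91 [ 0.5902 -0.2959  0.1717] [ 0.465 -0.417  0.165] [ 0.649 -0.087  0.178]
top 0.178 0.2 1245 [ 0.5889 -0.1919  0.1899] [ 0.461 -0.416  0.178] [ 0.649 -0.083  0.2  ]
343.2120481927711 162.82650602409637
rim [ 0.51644117 -0.21927604] 1181
scene 0.125 0.146 1074 [ 0.4994 -0.2439  0.1383] [ 0.401 -0.34   0.125] [ 0.621 -0.051  0.146]
scene 0.146 0.158 258 [ 0.5237 -0.1779  0.1515] [ 0.432 -0.331  0.146] [ 0.62  -0.062  0.158]
scene 0.165 0.178 229 [ 0.5338 -0.1568  0.1714] [ 0.459 -0.22   0.165] [ 0.62  -0.081  0.178]
scene 0.178 0.2 598 [ 0.5626 -0.1372  0.191 ] [ 0.459 -0.221  0.178] [ 0.619 -0.082  0.2  ]
312.6410579345088 275.801637279597
rim [ 0.50790623 -0.21473721] 1447
0.80  595  622  643    .    .    .    .  729  727    2  184  186  187  187  188  187  188  187  187  188  188  187
0.77    3    1  653  676  697    .    .  716  352    1    2  162  186  187  187  187  187  187  187  
[... 1049 characters left out ...]
0.47    3    .    .  194  196  197  712  713  712  705  196  193  181    2    5  140  123  148  108  139   78  102
0.44   15    .    .  196  196  198  721  721  721  713  194  170   52    3    2  140  140  140  139  139   80  102
0.41   16    .  193  195  196  711  730  730  729  721  188   49   55    3    2    3    5  136    4   13   80   82
0.38    4    .    .    .  195  730  738  738  737  727  158   55    8    2    3   49   51   34    2    2    2   11
0.35    0    .    .    .    .  743  747  747  745  734 1334   44    2    1    2   52   52   49    2    2    2    2
[[-0.0009, 0.9506, 0.3103, 0.079], [1.0, 0.0009, 0.0002, -0.0001], [-0.0001, 0.3103, -0.9506, -0.1171], [0.0, 0.0, 0.0, 1.0]]
```

View pics/c0.png

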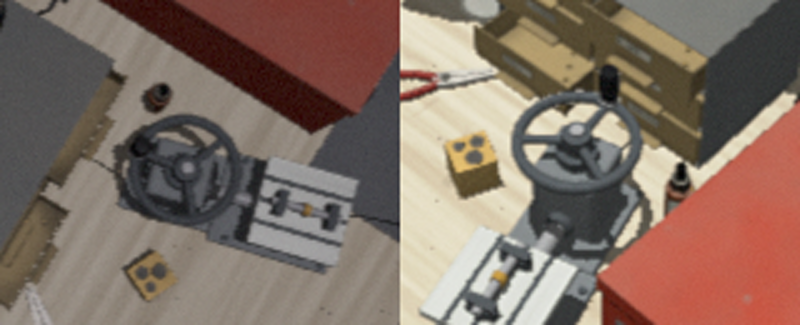

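View pics/wrist0.png

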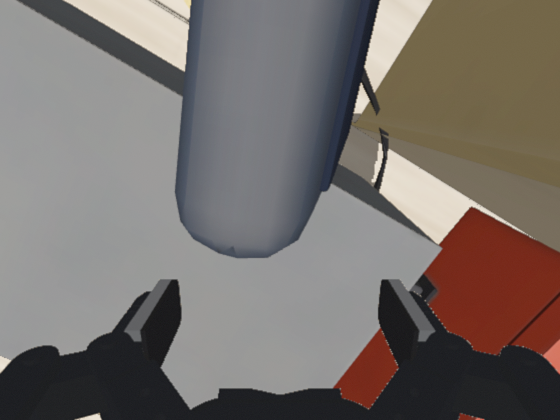

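Top crop: wheel hub at (187,168), black handle top at (142,147), near the cabinet side; the scene crop shows the handle at (609,75), upright on the far rim. The wrist view shows only the cabinet top and the red box.

```bash
cat >> h.py <<'E'
from scipy.optimize import least_squares
def wheel(im,P,c0=(.5,-.267)):
    rr=np.hypot(P[...,0]-c0[0],P[...,1]-c0[1]); z=P[...,2]; dark=im["pixels"].max(-1)<130
    m=dark&(abs(z-.137)<.007)&(rr>.05)&(rr<.08); q=P[m][:,:2]
    r=least_squares(lambda c:np.hypot(*(q-c).T)-.065,c0,loss='soft_l1',f_scale=.003).x
    m=(rr<.09)&(z>.160)&(z<.194)&(im["pixels"].max(-1)<90); h=P[m]
    t=h[h[:,2]>.181]
    return r,len(q),h.mean(0),t.mean(0) if len(t) else None,len(t)
E
python3 - <<'E'
from h import *
for n in("top","scene"):
    d=dict(np.load(n+"0.npz"));P=np.load(n+"P.npy")
    c,k,h,t,l=wheel(d,P); print(n,c,k,h,t,l,np.degrees(np.arctan2(*(t[:2]-c)[::-1])),np.hypot(*(t[:2]-c)))
    m=(abs(P[...,2]-.151)<.005)&(np.hypot(P[...,0]-.5,P[...,1]+.267)<.03);print("hub",P[m].mean(0))
P=np.concatenate([np.load(n+"P.npy").reshape(-1,3) for n in("top","scene")])
m=(P[:,2]>.145)&(P[:,2]<.25); q=P[m]; dd=np.hypot(q[:,0]-.5,q[:,1]+.267); a=np.degrees(np.arctan2(q[:,1]+.267,q[:,0]-.5))
for k in range(-180,180,15):
    s=(a>=k)&(a<k+15)&(dd>.085)&(dd<.3); print(k,dd[s].min().round(3) if s.any() else None,end="; ")
E
```

```text
top [ 0.49132525 -0.2621573 ] 514 [ 0.51130857 -0.20042546  0.18250582] [ 0.51226157 -0.20152756  0.18579102] 39 70.9494701136086 0.06414276406014481
hub [ 0.49101609 -0.26189639  0.14927266]
scene [ 0.49159045 -0.27039276] 619 [ 0.51315326 -0.21197523  0.17884842] [ 0.51242933 -0.20921077  0.18643576] 46 71.19091069414321 0.06463354177817249
hub [ 0.48999031 -0.26975022  0.14981549]
-180 None; -165 None; -150 None; -135 None; -120 None; -105 None; -90 None; -75 0.171; -60 0.156; -45 0.15; -30 0.151; -15 0.158; 0 0.179; 15 0.222; 30 0.119; 45 0.112; 60 0.11; 75 0.116; 90 0.132; 105 0.191; 120 0.266; 135 None; 150 None; 165 None;
```

Request:
{"api": "apply_moves", "payload": {
  "offset": [
    [-0.95,-0.77,0],
    [-0.95,-0.77,0],
    [-0.95,-0.77,0],
    [-0.95,-0.77,0],
    [-0.95,-0.77,0],
    [-0.95,-0.77,0]
  ],
  "rotation": [
    [0,0,-1],
    [0,0,-1],
    [0,0,-1],
    [0,0,-1],
    [0,0,-1],
    [0,0,-1]
  ],
  "jaw": [1,1,1,1,0,0],
  "newtons": 25
}}

```text
t: 0.9
eef_pos: [0.4709, -0.19, 0.2562]
orientation: [-0.0, 0.5, 0.866, 0.0]
ft_force: [0.0, 0.4, -1.1]
width: 0.611
grip_force: 0.0
```

Request:
{"api": "apply_moves", "payload": {
  "offset": [
    [0,0,0],
    [0,0,0],
    [0,0,0],
    [0,0,0]
  ],
  "rotation": [
    [0,0,-1],
    [0,0,-1],
    [0,0,-1],
    [0,0,-1]
  ],
  "jaw": [0,0,0,0]
}}

```text
t: 1.4
eef_pos: [0.4719, -0.1888, 0.2562]
orientation: [-0.0, 0.258, 0.966, 0.0]
ft_force: [0.4, 0.2, 0.2]
width: 0.003
grip_force: 0.0
```

Request:
{"api": "apply_moves", "payload": {
  "offset": [
    [0,0,0],
    [0,0,0],
    [0,0,0]
  ],
  "rotation": [
    [0,0,-0.37],
    [0,0,-0.37],
    [0,0,-0.37]
  ],
  "jaw": [0,0,0]
}}

```text
t: 1.78
eef_pos: [0.4713, -0.1896, 0.2563]
orientation: [-0.0, 0.166, 0.986, 0.0]
ft_force: [-0.6, -0.3, 1.1]
width: 0.0
grip_force: 0.0
```

```bash
cat >> h.py <<'E'
def toolR(s): return R.from_quat(np.array(s["orientation"])[[1,2,3,0]]).as_matrix()
def wcloud(im,s):
    T=im["tool_from_camera"]; Pt=cloud(im)@T[:3,:3].T+T[:3,3]
    return Pt, Pt@toolR(s).T+np.array(s["eef_pos"])
def snap(name):
    s=state(); im=get_image("wrist"); Pt,P=wcloud(im,s)
    cv2.imwrite(f"pics/{name}.png",im["pixels"][:,:,::-1]); np.savez(name+".npz",px=im["pixels"],P=P,Pt=Pt)
    return s,im,Pt,P
E
python3 - <<'E'
from h import *
s,im,Pt,P=snap("w1"); print(s["t"],s["eef_pos"],s["qpos"].round(3) if hasattr(s["qpos"],"round") else s["qpos"],s["width"])
RT=toolR(s); print("psi",np.degrees(np.arctan2(RT[1,0],RT[0,0])))
print(wheel(im,P,(.4913,-.266)))
m=(np.hypot(Pt[...,0],Pt[...,1])<.03)&(Pt[...,2]>-.03)&(Pt[...,2]<.045)&(P[...,2]>.2); q=Pt[m]; print("finger",m.sum(),q.min(0),q.max(0))
E
```

```text
1.775 [ 0.47127028 -0.18962009  0.25625902] [-0.51   0.069 -0.276  1.226  0.    -0.177] 0.000372276087067097
psi 160.9422991264011
(array([ 0.49011705, -0.26403024]), 6642, array([nan, nan, nan]), None, 0)
finger 7949 [-0.01225425 -0.02996946 -0.02999964] [0.01444059 0.02982657 0.02332201]h.py:18: RuntimeWarning: Mean of empty slice.
  return r,len(q),h.mean(0),t.mean(0) if len(t) else None,len(t)
  ret = um.true_divide(
```

View pics/w1.png

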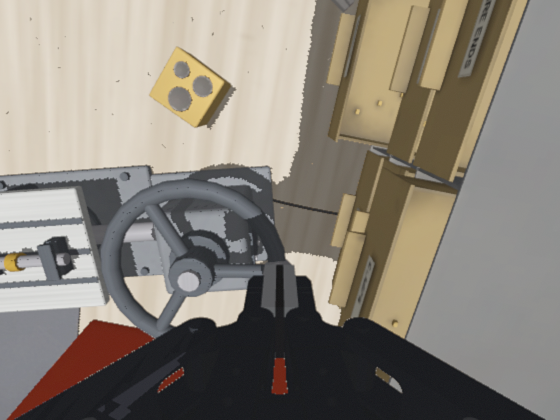

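Fingertips shut show 23 mm ahead of the TCP at (280,270); wheel rim centred at about (195,275), giving wheel axis (0.490, -0.265); the handle is hidden below the fingers. Descend behind it and approach.

Request:
{"api": "apply_moves", "payload": {
  "offset": [
    [0,0,0.15],
    [0,0,0.3],
    [0,0,0.39],
    [0,0,0.39],
    [-0.03,0,0.39],
    [-0.055,0,0.39],
    [-0.08,0,0.39],
    [-0.08,0,0.39]
  ],
  "rotation": [
    [0,0,0],
    [0,0,0],
    [0,0,0],
    [0,0,0],
    [0,0,0],
    [0,0,0],
    [0,0,0],
    [0,0,0]
  ],
  "jaw": [0,0,0,0,0,0,0,0]
}}

```text
t: 2.82
eef_pos: [0.4869, -0.1956, 0.1788]
orientation: [0.001, 0.164, 0.986, -0.0]
ft_force: [0.2, -0.1, -0.1]
width: -0.002
grip_force: 0.0
```

```bash
cat >> h.py <<'E'
C=np.array([.490,-.265])
def rep(s):
    RT=toolR(s); p=np.array(s["eef_pos"]); psi=np.degrees(np.arctan2(RT[1,0],RT[0,0]))
    c=RT.T@np.r_[C-p[:2],0]
    print("t",round(s["t"],2),"p",p.round(4),"psi",round(psi,1),"C in tool mm",(c[:2]*1000).round(1),"F",np.round(s["ft_force"],1),"j6",round(s["qpos"][5],2))
def look(n):
    im=get_image(n); P=cloud(im); np.savez(n+"_l.npz",px=im["pixels"],P=P)
    c,k,h,t,l=wheel(im,P,(.49,-.266)); print(n,"c",c.round(4),"h",h.round(4),len(h),l)
    if t is not None: print("   top",t.round(4),"ang",np.degrees(np.arctan2(*(t[:2]-c)[::-1])).round(1),"r",np.hypot(*(t[:2]-c)).round(4))
    return im
E
python3 - <<'E'
from h import *
rep(state()); look("top"); im=look("scene"); cv2.imwrite("pics/s2.png",cv2.resize(im["pixels"][170:370,180:400,::-1],None,fx=2.5,fy=2.5))
E
```

```text
t 2.83 p [ 0.4869 -0.1956  0.1788] psi 161.1 C in tool mm [-25.4 -64.7] F [ 0.2 -0.1 -0.1] j6 -0.18
top c [ 0.4903 -0.2619] h [nan nan nan] 3 0
scene c [ 0.4906 -0.2705] h [ 0.5045 -0.2094  0.1773] 3 60
   top [ 0.5087 -0.2082  0.1863] ang 73.9 r 0.0649h.py:18: RuntimeWarning: Mean of empty slice.
  return r,len(q),h.mean(0),t.mean(0) if len(t) else None,len(t)
  ret = um.true_divide(
```

View pics/s2.png

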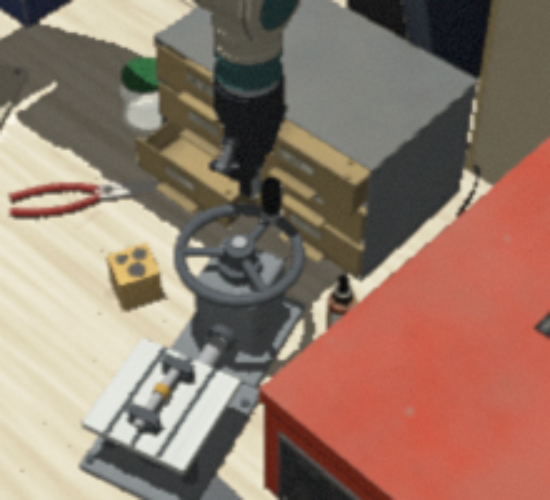

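Fingers stand at (245,190) just behind the handle (270,195), clear of the drawers. Start the arc.

Request:
{"api": "apply_moves", "payload": {
  "offset": [
    [-0.0288,0.0097,0],
    [-0.0583,0.0168,0],
    [-0.0884,0.0213,0],
    [-0.1187,0.0232,0],
    [-0.149,0.0224,0],
    [-0.179,0.019,0],
    [-0.179,0.019,0]
  ],
  "rotation": [
    [0,0,0.167],
    [0,0,0.333],
    [0,0,0.5],
    [0,0,0.667],
    [0,0,0.833],
    [0,0,1],
    [0,0,1]
  ],
  "jaw": [0,0,0,0,0,0,0]
}}

```text
t: 3.8
eef_pos: [0.5209, -0.2021, 0.178]
orientation: [-0.001, 0.413, 0.911, 0.001]
ft_force: [-0.2, 4.1, 1.1]
width: 0.0
grip_force: 1.4
```

```bash
python3 - <<'E' 2>&1 | grep -v -i warn
from h import *
rep(state()); look("top"); look("scene")
E
```

```text
return r,len(q),h.mean(0),t.mean(0) if len(t) else None,len(t)
  ret = um.true_divide(
t 3.8 p [ 0.5209 -0.2021  0.178 ] psi 131.2 C in tool mm [-27.  -64.7] F [-0.2  4.1  1.1] j6 0.37
top c [ 0.4898 -0.2615] h [nan nan nan] 3 0
scene c [ 0.4905 -0.2704] h [ 0.53   -0.2206  0.179 ] 3 73
   top [ 0.5307 -0.2194  0.1866] ang 51.8 r 0.065
```

Request:
{"api": "apply_moves", "payload": {
  "offset": [
    [-0.0288,0.0097,0],
    [-0.0583,0.0168,0],
    [-0.0884,0.0213,0],
    [-0.1187,0.0232,0],
    [-0.149,0.0224,0],
    [-0.179,0.019,0]
  ],
  "rotation": [
    [0,0,0.167],
    [0,0,0.333],
    [0,0,0.5],
    [0,0,0.667],
    [0,0,0.833],
    [0,0,1]
  ],
  "jaw": [0,0,0,0,0,0]
}}

```text
t: 4.65
eef_pos: [0.5485, -0.2263, 0.178]
orientation: [-0.0, 0.636, 0.772, 0.002]
ft_force: [3.3, 5.2, -1.8]
width: 0.002
grip_force: 2.6
```

Request:
{"api": "apply_moves", "payload": {
  "offset": [
    [-0.0288,0.0097,0],
    [-0.0583,0.0168,0],
    [-0.0884,0.0213,0],
    [-0.1187,0.0232,0],
    [-0.149,0.0224,0],
    [-0.179,0.019,0],
    [-0.179,0.019,0]
  ],
  "rotation": [
    [0,0,0.167],
    [0,0,0.333],
    [0,0,0.5],
    [0,0,0.667],
    [0,0,0.833],
    [0,0,1],
    [0,0,1]
  ],
  "jaw": [0,0,0,0,0,0,0]
}}

```text
t: 5.52
eef_pos: [0.5593, -0.2625, 0.1785]
orientation: [0.001, 0.813, 0.582, 0.001]
ft_force: [3.6, 2.7, -0.3]
width: -0.007
grip_force: 1.3
```

```bash
python3 - <<'E' 2>&1 | grep -v -i warn
from h import *
rep(state()); look("top"); look("scene")
E
```

```text
return r,len(q),h.mean(0),t.mean(0) if len(t) else None,len(t)
  ret = um.true_divide(
t 5.53 p [ 0.5593 -0.2625  0.1785] psi 71.2 C in tool mm [-24.7 -64.8] F [ 3.6  2.7 -0.3] j6 1.36
top c [ 0.49  -0.266] h [nan nan nan] 3 0
scene c [ 0.4909 -0.2706] h [ 0.5553 -0.2843  0.1795] 3 78
   top [ 0.5535 -0.2834  0.1862] ang -11.6 r 0.0638
```

Request:
{"api": "apply_moves", "payload": {
  "offset": [
    [-0.0288,0.0097,0],
    [-0.0583,0.0168,0],
    [-0.0884,0.0213,0],
    [-0.1187,0.0232,0],
    [-0.149,0.0224,0],
    [-0.179,0.019,0]
  ],
  "rotation": [
    [0,0,0.167],
    [0,0,0.333],
    [0,0,0.5],
    [0,0,0.667],
    [0,0,0.833],
    [0,0,1]
  ],
  "jaw": [0,0,0,0,0,0]
}}

```text
t: 6.38
eef_pos: [0.5512, -0.2975, 0.1786]
orientation: [0.001, 0.937, 0.351, 0.001]
ft_force: [4.0, 1.4, -1.2]
width: 0.004
grip_force: 2.1
```

Request:
{"api": "apply_moves", "payload": {
  "offset": [
    [-0.0288,0.0097,0],
    [-0.0583,0.0168,0],
    [-0.0884,0.0213,0],
    [-0.1187,0.0232,0],
    [-0.149,0.0224,0],
    [-0.179,0.019,0],
    [-0.179,0.019,0]
  ],
  "rotation": [
    [0,0,0.167],
    [0,0,0.333],
    [0,0,0.5],
    [0,0,0.667],
    [0,0,0.833],
    [0,0,1],
    [0,0,1]
  ],
  "jaw": [0,0,0,0,0,0,0]
}}

```text
t: 7.25
eef_pos: [0.5255, -0.3244, 0.1786]
orientation: [0.001, 0.995, 0.097, -0.0]
ft_force: [1.7, -1.2, -0.2]
width: -0.001
grip_force: 0.7
```

```bash
python3 - <<'E' 2>&1 | grep -v -i warn
from h import *
rep(state()); look("top"); look("scene")
E
```

```text
return r,len(q),h.mean(0),t.mean(0) if len(t) else None,len(t)
  ret = um.true_divide(
t 7.25 p [ 0.5255 -0.3244  0.1786] psi 11.2 C in tool mm [-23.4 -65.1] F [ 1.7 -1.2 -0.2] j6 2.29
top c [ 0.4896 -0.2631] h [nan nan nan] 3 0
scene c [ 0.4906 -0.2716] h [ 0.5087 -0.3361  0.1765] 3 48
   top [ 0.5018 -0.3331  0.1861] ang -79.6 r 0.0625
```

Request:
{"api": "apply_moves", "payload": {
  "offset": [
    [-0.0288,0.0097,0],
    [-0.0583,0.0168,0],
    [-0.0884,0.0213,0],
    [-0.1187,0.0232,0],
    [-0.149,0.0224,0],
    [-0.179,0.019,0],
    [-0.179,0.019,0]
  ],
  "rotation": [
    [0,0,0.167],
    [0,0,0.333],
    [0,0,0.5],
    [0,0,0.667],
    [0,0,0.833],
    [0,0,1],
    [0,0,1]
  ],
  "jaw": [0,0,0,0,0,0,0]
}}

```text
t: 8.22
eef_pos: [0.4911, -0.334, 0.1785]
orientation: [0.0, 0.987, -0.163, -0.0]
ft_force: [0.6, 1.3, -0.3]
width: 0.006
grip_force: 0.6
```

Request:
{"api": "apply_moves", "payload": {
  "offset": [
    [0.05,0,0],
    [0.1,0,0],
    [0.1,0,-0.2],
    [0.1,0,-0.39],
    [0.1,0,-0.39]
  ],
  "rotation": [
    [0,0,0],
    [0,0,0],
    [0,0,0],
    [0,0,0],
    [0,0,0]
  ],
  "jaw": [0,0,0,0,0]
}}

```text
t: 8.85
eef_pos: [0.5128, -0.3426, 0.2604]
orientation: [0.002, 0.986, -0.164, 0.003]
ft_force: [-0.2, 0.2, 0.4]
width: 0.0
grip_force: 0.0
```

```bash
python3 - <<'E' 2>&1 | grep -v -i warn
from h import *
rep(state()); look("top"); im=look("scene"); s,im2,Pt,P=snap("w3"); print(wheel(im2,P,(.49,-.265)))
cv2.imwrite("pics/b3.png",np.hstack([cv2.resize(im["pixels"][170:370,180:400,::-1],(400,364)),cv2.resize(im2["pixels"][:,:,::-1],(400,364))]))
E
```

```text
return r,len(q),h.mean(0),t.mean(0) if len(t) else None,len(t)
  ret = um.true_divide(
t 8.85 p [ 0.5128 -0.3426  0.2604] psi -18.8 C in tool mm [-46.6 -66.1] F [-0.2  0.2  0.4] j6 2.78
top c [ 0.4896 -0.2627] h [nan nan nan] 3 0
scene c [ 0.4897 -0.2707] h [ 0.4689 -0.3339  0.1788] 3 53
   top [ 0.4681 -0.331   0.1863] ang -109.7 r 0.064
(array([ 0.49120644, -0.26983875]), 6772, array([nan, nan, nan]), None, 0)
```

View pics/b3.png

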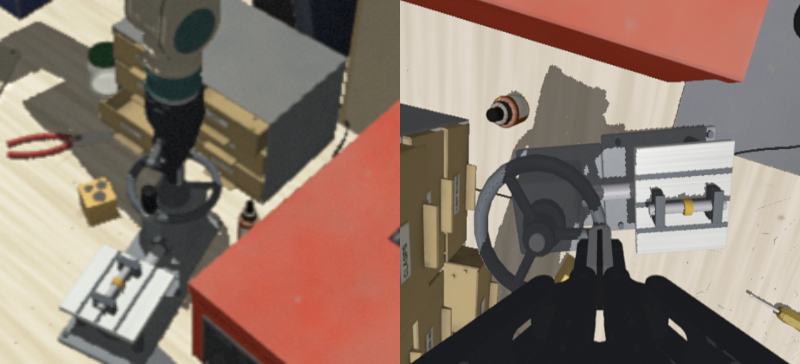

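Scene half shows the handle at (150,195), now on the opposite side (181° by measurement); bystanders unmoved. Turn the tool back by 180°.

Request:
{"api": "apply_moves", "payload": {
  "offset": [
    [0,0,0],
    [0,0,0],
    [0,0,0]
  ],
  "rotation": [
    [0,0,-0.333],
    [0,0,-0.667],
    [0,0,-1]
  ],
  "jaw": [0,0,0]
}}

```text
t: 9.38
eef_pos: [0.5095, -0.34, 0.2541]
orientation: [-0.001, 0.995, 0.1, -0.001]
ft_force: [0.3, 0.3, 0.5]
width: -0.001
grip_force: 0.0
```

Request:
{"api": "apply_moves", "payload": {
  "offset": [
    [0,0,0],
    [0,0,0],
    [0,0,0]
  ],
  "rotation": [
    [0,0,-0.333],
    [0,0,-0.667],
    [0,0,-1]
  ],
  "jaw": [0,0,0]
}}

```text
t: 9.75
eef_pos: [0.5095, -0.34, 0.2541]
orientation: [-0.002, 0.935, 0.354, -0.001]
ft_force: [0.1, 0.1, 0.2]
width: 0.0
grip_force: 0.0
```

Request:
{"api": "apply_moves", "payload": {
  "offset": [
    [0,0,0],
    [0,0,0],
    [0,0,0]
  ],
  "rotation": [
    [0,0,-0.333],
    [0,0,-0.667],
    [0,0,-1]
  ],
  "jaw": [0,0,0]
}}

```text
t: 10.12
eef_pos: [0.5095, -0.34, 0.2541]
orientation: [-0.002, 0.812, 0.584, -0.001]
ft_force: [-0.5, -0.6, -0.6]
width: -0.0
grip_force: 0.0
```

Request:
{"api": "apply_moves", "payload": {
  "offset": [
    [0,0,0],
    [0,0,0],
    [0,0,0]
  ],
  "rotation": [
    [0,0,-0.333],
    [0,0,-0.667],
    [0,0,-1]
  ],
  "jaw": [0,0,0]
}}

```text
t: 10.5
eef_pos: [0.5095, -0.34, 0.2541]
orientation: [-0.002, 0.633, 0.774, -0.0]
ft_force: [0.9, 0.6, -0.7]
width: -0.0
grip_force: 0.0
```

Request:
{"api": "apply_moves", "payload": {
  "offset": [
    [0,0,0],
    [0,0,0],
    [0,0,0]
  ],
  "rotation": [
    [0,0,-0.333],
    [0,0,-0.667],
    [0,0,-1]
  ],
  "jaw": [0,0,0]
}}

```text
t: 10.88
eef_pos: [0.5095, -0.34, 0.2541]
orientation: [-0.002, 0.411, 0.912, 0.0]
ft_force: [-0.7, -0.8, -0.6]
width: -0.001
grip_force: 0.0
```

Request:
{"api": "apply_moves", "payload": {
  "offset": [
    [0,0,0],
    [0,0,0],
    [0,0,0],
    [0,0,0]
  ],
  "rotation": [
    [0,0,-0.333],
    [0,0,-0.667],
    [0,0,-1],
    [0,0,-1]
  ],
  "jaw": [0,0,0,0]
}}

```text
t: 11.38
eef_pos: [0.5096, -0.3401, 0.2544]
orientation: [-0.001, 0.165, 0.986, 0.001]
ft_force: [-0.5, -0.1, -1.4]
width: 0.001
grip_force: 0.0
```

```bash
python3 - <<'E' 2>&1 | grep -v -i warn
from h import *
rep(state()); look("scene"); s,im2,Pt,P=snap("w4"); print(wheel(im2,P,(.49,-.265)))
E
```

```text
t 11.38 p [ 0.5096 -0.3401  0.2544] psi 161.0 C in tool mm [43.  64.6] F [-0.5 -0.1 -1.4] j6 -0.36
scene c [ 0.4897 -0.2708] h [ 0.4689 -0.3339  0.1791] 3 52
   top [ 0.4683 -0.3313  0.1866] ang -109.5 r 0.0642
(array([ 0.48959754, -0.26857523]), 11717, array([ 0.46677562, -0.32726965,  0.18452073]), array([ 0.46780494, -0.32766318,  0.18622896]), 1245)
```

View pics/w4.png

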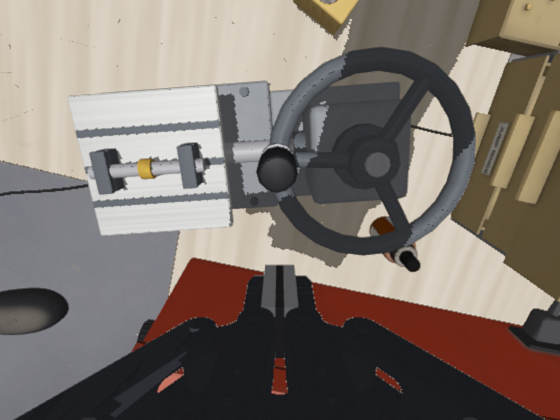

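Wrist view: handle at (277,170) straight ahead of the fingertips (280,268), about 43 mm away; dropper (395,245) below. Descend and push the second half.

Request:
{"api": "apply_moves", "payload": {
  "offset": [
    [0,0,0.15],
    [0,0,0.3],
    [0,0,0.38],
    [0,0,0.38],
    [0.03,0,0.38],
    [0.06,0,0.38],
    [0.085,0,0.38],
    [0.085,0,0.38]
  ],
  "rotation": [
    [0,0,0],
    [0,0,0],
    [0,0,0],
    [0,0,0],
    [0,0,0],
    [0,0,0],
    [0,0,0],
    [0,0,0]
  ],
  "jaw": [0,0,0,0,0,0,0,0]
}}

```text
t: 12.48
eef_pos: [0.4939, -0.3351, 0.1808]
orientation: [0.0, 0.164, 0.986, -0.0]
ft_force: [0.1, -0.4, -0.2]
width: -0.003
grip_force: 0.0
```

Request:
{"api": "apply_moves", "payload": {
  "offset": [
    [0.0288,-0.0097,0],
    [0.0583,-0.0168,0],
    [0.0884,-0.0213,0],
    [0.1187,-0.0232,0],
    [0.149,-0.0224,0],
    [0.179,-0.019,0],
    [0.179,-0.019,0]
  ],
  "rotation": [
    [0,0,0.167],
    [0,0,0.333],
    [0,0,0.5],
    [0,0,0.667],
    [0,0,0.833],
    [0,0,1],
    [0,0,1]
  ],
  "jaw": [0,0,0,0,0,0,0]
}}

```text
t: 13.35
eef_pos: [0.4597, -0.3279, 0.1808]
orientation: [0.001, 0.414, 0.91, -0.0]
ft_force: [1.8, -1.5, -0.3]
width: 0.001
grip_force: 1.1
```

```bash
python3 - <<'E' 2>&1 | grep -v -i warn
from h import *
rep(state()); look("scene"); s,im2,Pt,P=snap("w5"); print(wheel(im2,P,(.49,-.265)))
E
```

```text
t 13.35 p [ 0.4597 -0.3279  0.1808] psi 131.1 C in tool mm [27.4 64.2] F [ 1.8 -1.5 -0.3] j6 0.12
scene c [ 0.4891 -0.2704] h [ 0.4607 -0.3353  0.1771] 3 35
   top [ 0.4595 -0.3353  0.1868] ang -114.5 r 0.0714
(array([ 0.48809102, -0.26813169]), 21242, array([ 0.44541214, -0.31286861,  0.18262947]), array([ 0.44594893, -0.31377117,  0.18686884]), 3703)
```

Request:
{"api": "apply_moves", "payload": {
  "offset": [
    [0.0288,-0.0097,0],
    [0.0583,-0.0168,0],
    [0.0884,-0.0213,0],
    [0.1187,-0.0232,0],
    [0.149,-0.0224,0],
    [0.179,-0.019,0]
  ],
  "rotation": [
    [0,0,0.167],
    [0,0,0.333],
    [0,0,0.5],
    [0,0,0.667],
    [0,0,0.833],
    [0,0,1]
  ],
  "jaw": [0,0,0,0,0,0]
}}

```text
t: 14.2
eef_pos: [0.4331, -0.304, 0.1808]
orientation: [0.001, 0.636, 0.771, -0.001]
ft_force: [1.6, -3.7, -1.2]
width: 0.001
grip_force: 1.9
```

Request:
{"api": "apply_moves", "payload": {
  "offset": [
    [0.0288,-0.0097,0],
    [0.0583,-0.0168,0],
    [0.0884,-0.0213,0],
    [0.1187,-0.0232,0],
    [0.149,-0.0224,0],
    [0.179,-0.019,0],
    [0.179,-0.019,0]
  ],
  "rotation": [
    [0,0,0.167],
    [0,0,0.333],
    [0,0,0.5],
    [0,0,0.667],
    [0,0,0.833],
    [0,0,1],
    [0,0,1]
  ],
  "jaw": [0,0,0,0,0,0,0]
}}

```text
t: 15.08
eef_pos: [0.4222, -0.2685, 0.1807]
orientation: [0.0, 0.813, 0.582, -0.0]
ft_force: [0.5, -1.4, 1.4]
width: 0.0
grip_force: 0.9
```

```bash
python3 - <<'E' 2>&1 | grep -v -i warn
from h import *
rep(state()); look("scene"); s,im2,Pt,P=snap("w6"); print(wheel(im2,P,(.49,-.265)))
E
```

```text
t 15.07 p [ 0.4222 -0.2685  0.1807] psi 71.2 C in tool mm [25.2 63.1] F [ 0.5 -1.4  1.4] j6 1.2
scene c [ 0.4905 -0.2703] h [ 0.4228 -0.2755  0.1767] 3 33
   top [ 0.4218 -0.2765  0.187 ] ang -174.8 r 0.0689
(array([ 0.48827824, -0.26521051]), 20900, array([ 0.42858641, -0.24907824,  0.18265618]), array([ 0.42811933, -0.24996127,  0.18682811]), 3687)
```

Request:
{"api": "apply_moves", "payload": {
  "offset": [
    [0.0288,-0.0097,0],
    [0.0583,-0.0168,0],
    [0.0884,-0.0213,0],
    [0.1187,-0.0232,0],
    [0.149,-0.0224,0],
    [0.179,-0.019,0]
  ],
  "rotation": [
    [0,0,0.167],
    [0,0,0.333],
    [0,0,0.5],
    [0,0,0.667],
    [0,0,0.833],
    [0,0,1]
  ],
  "jaw": [0,0,0,0,0,0]
}}

```text
t: 15.92
eef_pos: [0.43, -0.2341, 0.1806]
orientation: [0.001, 0.937, 0.35, -0.001]
ft_force: [0.3, -4.2, 0.7]
width: -0.002
grip_force: 1.7
```

Request:
{"api": "apply_moves", "payload": {
  "offset": [
    [0.0288,-0.0097,0],
    [0.0583,-0.0168,0],
    [0.0884,-0.0213,0],
    [0.1187,-0.0232,0],
    [0.149,-0.0224,0],
    [0.179,-0.019,0],
    [0.179,-0.019,0]
  ],
  "rotation": [
    [0,0,0.167],
    [0,0,0.333],
    [0,0,0.5],
    [0,0,0.667],
    [0,0,0.833],
    [0,0,1],
    [0,0,1]
  ],
  "jaw": [0,0,0,0,0,0,0]
}}

```text
t: 16.8
eef_pos: [0.4541, -0.2065, 0.18]
orientation: [-0.0, 0.995, 0.098, -0.001]
ft_force: [-0.9, -1.0, 0.5]
width: -0.005
grip_force: 0.7
```

```bash
python3 - <<'E' 2>&1 | grep -v -i warn
from h import *
rep(state()); look("scene"); s,im2,Pt,P=snap("w7"); print(wheel(im2,P,(.49,-.265)))
E
```

```text
t 16.8 p [ 0.4541 -0.2065  0.18  ] psi 11.2 C in tool mm [23.8 64.4] F [-0.9 -1.   0.5] j6 2.39
scene c [ 0.4908 -0.2702] h [ 0.4701 -0.2125  0.1763] 3 46
   top [ 0.4741 -0.2089  0.1865] ang 105.2 r 0.0636
(array([ 0.49093547, -0.26377238]), 21017, array([ 0.47472105, -0.20349379,  0.18262494]), array([ 0.4737587 , -0.20385288,  0.18679546]), 3722)
```

Request:
{"api": "apply_moves", "payload": {
  "offset": [
    [0.0288,-0.0097,0],
    [0.0583,-0.0168,0],
    [0.0884,-0.0213,0],
    [0.1187,-0.0232,0],
    [0.149,-0.0224,0],
    [0.179,-0.019,0],
    [0.179,-0.019,0]
  ],
  "rotation": [
    [0,0,0.167],
    [0,0,0.333],
    [0,0,0.5],
    [0,0,0.667],
    [0,0,0.833],
    [0,0,1],
    [0,0,1]
  ],
  "jaw": [0,0,0,0,0,0,0]
}}

```text
t: 17.77
eef_pos: [0.4884, -0.1958, 0.1799]
orientation: [-0.0, 0.987, -0.163, -0.001]
ft_force: [-2.2, -1.1, 0.8]
width: 0.004
grip_force: 0.8
```

```bash
python3 - <<'E' 2>&1 | grep -v -i warn
from h import *
rep(state()); look("top"); look("scene"); s,im2,Pt,P=snap("w8"); print(wheel(im2,P,(.49,-.265)))
E
```

```text
return r,len(q),h.mean(0),t.mean(0) if len(t) else None,len(t)
  ret = um.true_divide(
t 17.77 p [ 0.4884 -0.1958  0.1799] psi -18.8 C in tool mm [23.8 65. ] F [-2.2 -1.1  0.8] j6 2.96
top c [ 0.4906 -0.2621] h [nan nan nan] 3 0
scene c [ 0.4905 -0.2706] h [ 0.5027 -0.2092  0.1778] 3 61
   top [ 0.505  -0.2063  0.1865] ang 77.3 r 0.0659
(array([ 0.49255397, -0.26435582]), 21149, array([ 0.5079591 , -0.20362609,  0.18250009]), array([ 0.50698661, -0.20356499,  0.18672256]), 3715)
```

Request:
{"api": "apply_moves", "payload": {
  "offset": [
    [0.01,0,0],
    [0.02,0,0],
    [0.02,0,0],
    [-0.03,0,0],
    [-0.08,0,0],
    [-0.08,0,0],
    [-0.08,0,-0.2],
    [-0.08,0,-0.38],
    [-0.08,0,-0.38]
  ],
  "rotation": [
    [0,0,0],
    [0,0,0],
    [0,0,0],
    [0,0,0],
    [0,0,0],
    [0,0,0],
    [0,0,0],
    [0,0,0],
    [0,0,0]
  ],
  "jaw": [0,0,0,0,0,0,0,0,0]
}}

```text
t: 19.05
eef_pos: [0.4764, -0.1925, 0.2602]
orientation: [0.002, 0.986, -0.164, 0.004]
ft_force: [0.0, 0.7, -0.6]
width: 0.0
grip_force: 0.0
```

```bash
python3 - <<'E' 2>&1 | grep -v -i warn
from h import *
rep(state()); look("top"); im=look("scene"); s,im2,Pt,P=snap("w9"); print(wheel(im2,P,(.49,-.265)))
a=cv2.imread("pics/scene0.png")[170:370,180:400]
cv2.imwrite("pics/cmp.png",cv2.resize(np.hstack([a,im["pixels"][170:370,180:400,::-1]]),None,fx=1.8,fy=1.8))
E
```

```text
return r,len(q),h.mean(0),t.mean(0) if len(t) else None,len(t)
  ret = um.true_divide(
t 19.05 p [ 0.4764 -0.1925  0.2602] psi -18.9 C in tool mm [36.4 64.2] F [ 0.   0.7 -0.6] j6 2.96
top c [ 0.4894 -0.2646] h [nan nan nan] 3 0
scene c [ 0.4906 -0.2704] h [ 0.5133 -0.2123  0.1783] 3 48
   top [ 0.513  -0.2097  0.1862] ang 69.7 r 0.0647
(array([ 0.49205257, -0.26506813]), 10851, array([ 0.51578449, -0.20698678,  0.18435859]), array([ 0.51470496, -0.20663253,  0.18619292]), 1209)
```

View pics/cmp.png

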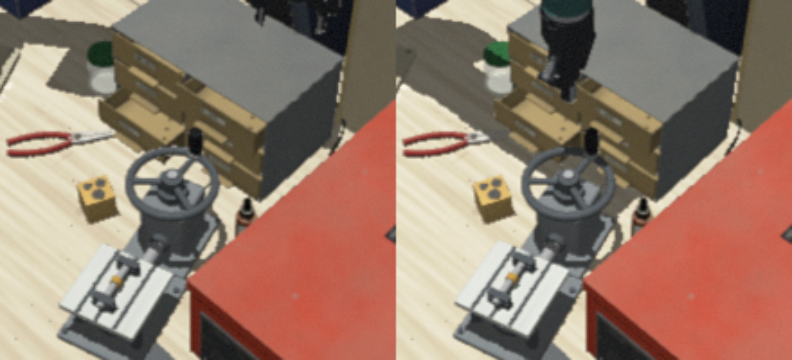

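The handle is at (195,140) before and (591,141) − 396 = (195,141) after, which is within about 1 mm and 1.5° of its starting place. The gripper is clear and the bystanders haven't moved.

```bash
python3 -c "
from plant import *
print(job_done())"
```

```text
the job is handed in; nothing more can be done
None
```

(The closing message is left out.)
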